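Standardise the whiteness meter with its light gate held open

TASK

Standardise the flour whiteness meter: take the white standard (the disc with the white grip) from the case and set it gently, white face down and fully home, in the meter's round port, and let go of it. Then pull the tab of the spring-closed light gate on the meter's side out until its white pointer stands opposite the red rider and keep it there: the meter reads while you hold, so finish with the gripper still holding the gate at the rider. Leave the gate shut until the standard is seated, and leave the other standards and the things on the bench where they are.

Things in the scene. Friction and masses are not known exactly. Their poses are not given: they have to be found in the camera images.
- white_std: White standard, loose, 0.1 kg, 35 mm tall. From its underside up: white ceramic face, a spigot 44 mm across, 7 high, chamfered; black flange 60 across, 6 thick; white round grip 22 across, 22 high. Origin at the centre of the white face; z from face to grip (up when the face is down). Starts face down in any of the case's wells, flange on the case top, origin 13 mm above the bench.
- grey_std: Grey standard, identical in shape to the white standard but with grey grip and face, a bystander lying face down in another well of the case
- green_std: Green standard, identical in shape to the white standard but with dark green grip and face, a bystander lying face down in another well of the case
- case: Fixed wooden case block of the standards, 250 (x) by 85 (y) by 20 mm high, three round wells in a row along its x at -75, 0 and +75 mm, each 47 mm across and 10 mm deep; its lid, 14 mm thick and as large, lies open flat on the +y side. Origin at the centre of its underside.
- meter: Fixed cream whiteness meter. Origin on the bench under the port's centre. Deck 220 (x) by 180 (y) mm, top 75 mm above the bench; console on its +y side (y 90 to 200 mm), up to 160 mm high; on its -y side the light gate's grey guide, 52 mm wide, y -90 to -230 mm, cheek tops 50 mm above the bench, white 5 mm ticks on the +x cheek.
- port (a point): Centre of the mouth of the measuring port: a round pocket 47 mm across and 9 mm deep in a dark square collar 90 by 90 mm standing on the meter's deck; the mouth is 87 mm above the bench. A seated standard has its spigot in the pocket, its flange resting on the collar and its origin 7 mm below this point. Axes as the meter's.
- gate: Light gate: a spring-closed slide with a blue upright pull tab, 30 mm wide (x), 10 thick (y, the pull line), 45 tall. Origin at the middle of its foot, 43 mm above the bench; axes as the meter's. Shut, 55 mm out from the deck's side. Pinch it from above across its thickness, one finger on each side along the meter's y, fingertips at least 14 mm above its origin.
- pointer (a point): Tip of the 4 mm wide white pointer that sticks out 19 mm from the tab over the +x cheek; in the tab's frame at x 34, y 0, z 11.5 mm. It reads meter-y -145 mm when the gate is shut and moves out with it along the meter's -y, at most 70 mm; the return spring pulls with about 4.5 N shut, 10 N at 50 mm.
- rider: Small red index rider fixed outside the guide's +x cheek, 24 (x) by 10 (y) by 21 mm high, top 51 mm above the bench, brass screw on its outer side. It marks where the gate is to be held, 25 to 55 mm out from the shut pointer. Origin at the centre of its underside, 30 mm above the bench; axes as the meter's. The pointer passes over it; it is level with it when their meter-y agree.
- jar: Bystander: sample jar with blue cap, 64 mm across, 95 mm tall, behind the gate guide.
- dish: Bystander: steel sample dish, 72 mm across, 22 mm high, in front of the guide.
- tin: Bystander: aluminium can, 60 mm across, 60 mm tall, behind the meter.
- brush: Bystander: wooden dusting brush 190 mm long lying in front of the meter.
- spatula: Bystander: spatula with black handle, 210 mm long, lying to the right.
- beaker: Bystander: glass beaker 68 mm across, 85 mm tall, behind the meter.
There are look-alikes about, which are no part of the job. Leave any blue or yellow look-alike of the white_std alone.

How it is judged (in metres and radians):
On the way:
1. the white standard is seated white face down in the port and let go, the gate still shut (horizontal distance between white_std and port below 0.003 m and z of white_std in the frame of port between -0.009 and -0.005 m and angle between white_std's own z axis and vertical below 0.06 rad and contact force between the fingers and white_std below 0.05 N and linear speed of white_std below 0.02 m/s and y of pointer in the frame of meter above -0.151 m), for 0.3 s.
At the end, for the whole second after the job is handed in: White standard in the port face down: within 3 mm of centre, 2 mm of full depth, level, untouched. Gate still, its pointer within 5 mm of the rider's middle along the slide, fingers bearing on the tab with over 2 N. Other standards within 20 mm, bystanders within 30 mm of their starts (horizontal distance between white_std and port below 0.003 m and z of white_std in the frame of port between -0.009 and -0.005 m and angle between white_std's own z axis and vertical below 0.06 rad and contact force between the fingers and white_std below 0.05 N and linear speed of white_std below 0.02 m/s and y of pointer in the frame of rider between -0.005 and 0.005 m and linear speed of gate below 0.01 m/s and contact force between the fingers and gate above 2 N and distance of each of grey_std, green_std from where it was at the start of the episode below 0.02 m and distance of each of jar, dish, tin, brush, spatula, beaker from where it was at the start of the episode below 0.03 m); the arm keeps its last pose, push and grip.
It fails at once if the white standard is dropped or thrown onto the port (faster than 0.6 m/s within 30 mm of it) (distance between white_std and port below 0.03 m and linear speed of white_std above 0.6 m/s).
It fails at once if the gate is pulled open (more than 15 mm) while the white standard is not in the port (y of pointer in the frame of meter below -0.16 m and (horizontal distance between white_std and port above 0.006 m or z of white_std in the frame of port above -0.003 m)).
It fails at once if another standard is moved more than 20 mm (distance of any of grey_std, green_std from where it was at the start of the episode above 0.02 m).
It fails at once if a bystander is moved more than 30 mm (distance of any of jar, dish, tin, brush, spatula, beaker from where it was at the start of the episode above 0.03 m).
It also fails if it takes over 51 s, if anything falls off the work surface, if the arm or the gripper's body presses on something with over 40 N, if the wrist force passes 120 N, or if a joint passes its speed limit or range.

ROBOT

A 6-joint arm with a two-finger parallel gripper is mounted at the origin on the work surface. World frame = base frame: x ahead of the robot, y to its left, z up, the work surface at z = 0. Lengths are in mm, angles in rad, forces in N, time in s.
With the tool pointing down it reaches from about 350 to 975 mm from the base axis. Payload 7.1 kg.
Tool frame: the origin (TCP) lies midway between the tips of the shut fingers; the grasp point (between the pads) lies ctrl.grip_point_offset behind it (ctrl.grip_point_offset is the distance from the TCP to the grasp point, in mm); z points along the fingers, y is the line along which they close (so a half turn about z gives the same grasp; the last joint's range is limited). The gripper opens to 88 mm and grips with 3 to 60 N. Pads are 20 mm wide; open, the fingers measure 115 mm over their backs; the gripper's body (75 mm by 178 mm) begins 61 mm behind the grasp point.
Start: joints at [-1.247, 0.423, 1.63, -0, 1.089, -0.019], TCP at [210.095, -588.613, 222.675] pointing down, gripper open.
Joint ranges: [-3, 3], [-0.9, 2.11], [0.09, 2.58], [-1.31, 4.45], [0.11, 2.69], [-2.54, 2.54]. Speed limits (rad/s): [2.39, 2.39, 3.01, 3.14, 3.14, 3.14].

INTERFACE

Orientations are given as a rotation vector (axis times angle).
In Python, from workcell import ctrl, get_image, close_job, finder gives the robot as it stands.
- The arm moves only by the tool servo_tool, never from a script. Its argument "deltas" is a list of rows, each a list of 2 entries, a list of its own where there are three numbers: the shift along the tool's x, y, z in mm, then the turn, a rotation vector about the tool's x, y, z in rad. A call has 1 to 5 rows; each row is the pose to reach, as a shift and turn from the pose commanded when the call began, along the tool's axes at that moment; what a row does not reach only later rows make up. A row lasts 1/12 s, in which the tool goes at most 41.7 mm and 7.16 degrees, less where a joint would pass 70% of its speed; a pose out of reach is approached as far as the arm can. A call with a gripper value outside its range is refused whole. "grip" is the closure, from -1 (fully open) to 1 (shut), so that 0 is half open, set as the call begins (left out, the last holds). The fingers move at their own pace and stop on an object; the grip force is fixed at half the most. Time passes only in rows, so rows that repeat a pose let the fingers close. It gives the time, the measured TCP pose, the force, the opening and the grip force at its end, in the units of the state.
- ctrl.get_obs(): the state, without advancing time (a new reading comes with each control period).
- get_image(name): name is "scene" or "top"; returns a dict with "frame" (384x512x3 uint8, blue, green, red), "depth" (384x512 float32, mm along the optical axis (not along the pixel's ray), 0 where there is no reading), "K" (3x3 intrinsics, pixels), "pose" (4x4, takes a point from camera to world coordinates). Camera axes: x right, y down, z forward; pixel columns grow to the right and rows downward; lengths in mm; the calibration is good to about 2 mm. A picture is of the moment at which its call begins.
- close_job(): hands the job in; it is judged then, once.
Trained networks look in a picture, given as the dict that the camera call returned (one of the last four; its "shot" number tells which), for a name from the list of things; names that differ only in an ending like _2 or _b are one class to them, and where a whole thing is asked for, a point or a joint stands for the part that bears it (a point fixed in the world has none). Each returns a list of dicts, best first, with "score" (0 to 1); they miss things now and then, are a little off and sometimes report something else, mostly with a low value. They report only what shows in the picture. A call takes as long as a camera call. They do not tell look-alikes from the thing itself.
- finder.search_frame(query, picture): "rect" ([centre column, centre row, width, height] as shares, 0 to 1, of the picture: columns of its width, rows of its height, round what is visible of it).
- finder.silhouettes(query, picture): "mask" (384x512 bool, what is visible of it) and "rect" ([centre column, centre row, width, height] as shares, 0 to 1, of the picture: columns of its width, rows of its height, round what is visible of it).
The state is a dict: "t": time; "qpos": joint angles; "qvel": joint speeds; "joint_torque": joint torques, N m; "ee_pos": TCP position; "orientation": TCP orientation; "ft_force": force on the tool from outside, world axes, zero at the start; "moment": the same for the moment, N m; "width": finger opening in mm; "grasp_force": force on a finger pad.
Only numpy, scipy, OpenCV 4.12 (cv2) and the standard library are available. Lean on these libraries where they do the work, as an engineer would, in place of code of your own. Each camera call takes 0.05 s, during which the arm holds its last target. There are 200 camera calls.

## Working session

There is one attempt and no reset: what is moved stays moved. The work goes in short steps, Python scripts to look and compute and a tool call to move; the robot and the scene stay as the last step left them, time stands still between calls to the robot, and variables do not carry over. Pictures are saved under pics/ and viewed, at most 10 in all, crops included, and the job is handed in when it is done.

Besides the shell and the picture viewer there is one more tool, called after ">>>" by a JSON object that holds its "name" and its "arguments", one argument or row to a line. servo_tool: Moves the arm, as the interface text tells. Its arguments: {"type":"object","properties":{"deltas":{"type":"array","items":{"type":"array"}},"grip":{"type":"number"}},"required":["deltas"]}

```bash
mkdir -p pics; ls; python3 - <<'E'
from workcell import ctrl,get_image,finder
import cv2,numpy as np
o=ctrl.get_obs();print(o['t'],o['ee_pos'],o['orientation'],o['width'],ctrl.grip_point_offset)
for n in ['scene','top']:
    p=get_image(n);cv2.imwrite(f'pics/{n}0.png',cv2.resize(p['frame'],(800,600)))
    np.savez(f'{n}0.npz',**{k:p[k] for k in('frame','depth','K','pose')})
    print(n,p['pose'][:3,3])
    for q in ['white_std','port','gate','rider','case','meter','pointer']:
        try:
            for r in finder.search_frame(q,p)[:4]: print(q,round(r['score'],2),[round(float(a)*s) for a,s in zip(r['rect'],(512,384,512,384))])
        except Exception as e: print(q,e)
E
```

```text
pics
0.0 [ 209.90826314 -588.10067103  221.88707091] [-3.09405531e+00 -5.35588328e-01  4.29011237e-04] 87.93895947592503 18.700000000000003
scene [1304.03881989  594.85292332  783.70145514]
white_std 0.79 [425, 239, 19, 14]
white_std 0.67 [360, 234, 21, 18]
white_std 0.5 [402, 223, 14, 16]
port 0.97 [232, 215, 107, 85]
gate 0.7 [361, 234, 20, 18]
case 0.67 [355, 259, 104, 73]
case 0.44 [234, 214, 117, 81]
meter 0.91 [234, 217, 113, 82]
top [ 316.45355234   34.6293177  1215.8906251 ]
white_std 0.87 [128, 282, 18, 18]
white_std 0.61 [153, 239, 18, 19]
white_std 0.5 [98, 272, 21, 21]
port 0.65 [284, 178, 141, 87]
gate 0.46 [326, 189, 22, 12]
rider 0.74 [159, 216, 16, 16]
case 0.84 [147, 212, 71, 83]
meter 0.89 [286, 180, 142, 89]
pointer 0.68 [323, 191, 17, 6]
```

View pics/scene0.png

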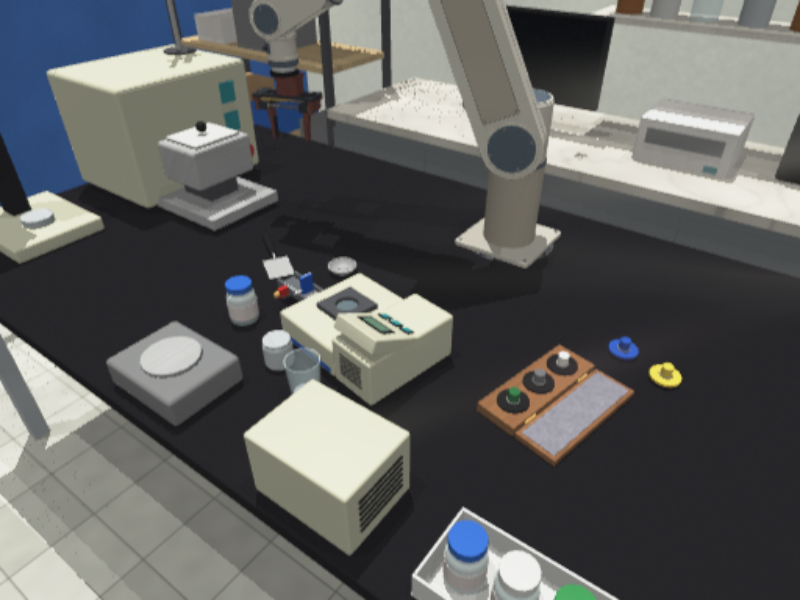

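View pics/top0.png

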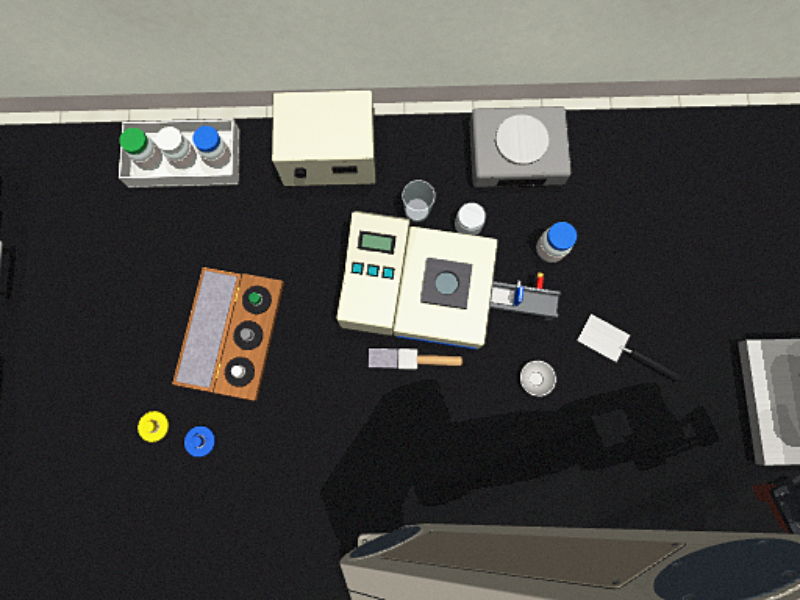

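The scene view shows the case at about (556,400), with white, grey and green grips, and the meter at (365,335). In the top view, the white grip is at (238,371), the collar and port at (446,284), the blue tab at (518,292) and the red rider at (540,281). The yellow and blue look-alikes are off the case at (152,426) and (200,441).

```bash
cat > h.py <<'E'
import numpy as np,cv2
def load(n):
    return dict(np.load(n+'0.npz'))
def plane(p,uv,z):
    uv=np.atleast_2d(uv).astype(float);K=p['K'];T=p['pose']
    d=np.c_[(uv[:,0]-K[0,2])/K[0,0],(uv[:,1]-K[1,2])/K[1,1],np.ones(len(uv))]@T[:3,:3].T
    return T[:3,3]+d*((z-T[2,3])/d[:,2])[:,None]
def cloud(p):
    v,u=np.mgrid[:384,:512];K=p['K'];D=p['depth'];T=p['pose']
    P=np.stack([(u-K[0,2])/K[0,0]*D,(v-K[1,2])/K[1,1]*D,D],-1)@T[:3,:3].T+T[:3,3]
    P[D==0]=np.nan
    return P
def proj(p,X):
    T=p['pose'];c=(np.atleast_2d(X)-T[:3,3])@T[:3,:3];q=c@p['K'].T
    return q[:,:2]/q[:,2:]
E
python3 - <<'E'
from h import *
for n,bx in [('top',dict(w=(140,165,225,250),port=(266,304,162,200),gate=(312,362,172,208))),('scene',dict(w=(348,374,220,245),port=(200,245,180,210),gate=(170,205,165,200)))]:
    p=load(n);C=cloud(p);F=p['frame'].astype(int);v,u=np.mgrid[:384,:512];hsv=cv2.cvtColor(p['frame'],cv2.COLOR_BGR2HSV)
    print(n,'f',p['K'][0,0],'table z',np.nanmedian(C[300:330,200:240,2]) if n=='scene' else np.nanmedian(C[250:270,200:240,2]))
    def box(b): return (u>=b[0])&(u<b[1])&(v>=b[2])&(v<b[3])
    m=box(bx['w'])&(F.min(-1)>150)
    print('white n',m.sum(),'zs',np.percentile(C[m][:,2],[5,50,95]))
    t=m&(abs(C[...,2]-48)<4);print(' top',t.sum(),np.nanmean(C[t],0),'uv plane',plane(p,[u[t].mean(),v[t].mean()],48)[0])
    g=box(bx['w'])&(abs(C[...,2]-26)<3)&(F.max(-1)<70);print(' flange n',g.sum())
    if g.sum()>8:
        X=plane(p,np.c_[u[g],v[g]],26)[:,:2].astype(np.float32);print('  circ',cv2.minEnclosingCircle(X), cv2.minAreaRect(X))
    # collar
    g=box(bx['port'])&(F.max(-1)<110)&(abs(C[...,2]-87)<4);print('collar',g.sum())
    if g.sum()>20:
        g=cv2.morphologyEx(g.astype(np.uint8),cv2.MORPH_OPEN,np.ones((2,2)))>0
        print('  ',cv2.minAreaRect(plane(p,np.c_[u[g],v[g]],87)[:,:2].astype(np.float32)))
    b=box(bx['gate'])
    r=b&((hsv[...,0]<8)|(hsv[...,0]>172))&(hsv[...,1]>140)&(hsv[...,2]>90)
    print('red',r.sum(),np.nanmean(C[r],0),'zp51',plane(p,[u[r].mean(),v[r].mean()],51)[0])
    bl=b&(abs(hsv[...,0].astype(int)-112)<12)&(hsv[...,1]>140)&(hsv[...,2]>80)
    t=bl&(C[...,2]>82);print('blue',bl.sum(),t.sum(),np.nanmean(C[bl],0),np.nanmean(C[t],0))
    if n=='top': cr=[p['frame'][165:210,260:370],p['frame'][220:255,135:175]]
    else: cr=[p['frame'][160:215,165:255]]
    cv2.imwrite(f'pics/crop_{n}.png',cv2.resize(cr[0],None,fx=7,fy=7,interpolation=cv2.INTER_CUBIC))
E
```

```text
top f 379.3032105160081 table z 0.16909152451012233
white n 48 zs [29.09571969 47.86658327 51.76105122]
 top 37 [423.21515959 340.78727075  48.35319017] uv plane [423.24285504 340.8816178   48.        ]
 flange n 175
  circ ((422.9570007324219, 340.6139221191406), 29.556262969970703) ((423.494873046875, 340.52935791015625), (56.88788986206055, 52.99842834472656), 88.58057403564453)
collar 568
   ((578.135009765625, -78.08820343017578), (88.548583984375, 89.07077026367188), 79.82447814941406)
red 26 [ 586.90944497 -268.82444093   47.64248847] zp51 [ 586.10332282 -267.93118344   51.        ]
blue 29 20 [ 550.66524095 -218.01250506   78.50749613] [ 553.86192359 -217.79492531   87.41918286]
scene f 370.7616679452615 table z 128.88906688552623
white n 30 zs [16.99748592 45.19699455 47.88791467]
 top 23 [427.56186031 341.12198015  45.85723972] uv plane [430.12539335 341.86589514  48.        ]
 flange n 107
  circ ((448.7716064453125, 342.7108154296875), 46.17570114135742) ((446.0189514160156, 346.36724853515625), (83.92192077636719, 54.669898986816406), 21.134767532348633)
collar 268
   ((591.2485961914062, -67.9993896484375), (85.7158203125, 90.09447479248047), 79.73334503173828)
red 39 [ 587.42949425 -267.26818319   41.99382092] zp51 [ 596.07652316 -257.23301138   51.        ]
blue 80 13 [ 558.97595618 -218.33124155   66.4299543 ] [ 560.51519817 -216.89951921   83.8380869 ]
```

View pics/crop_top.png

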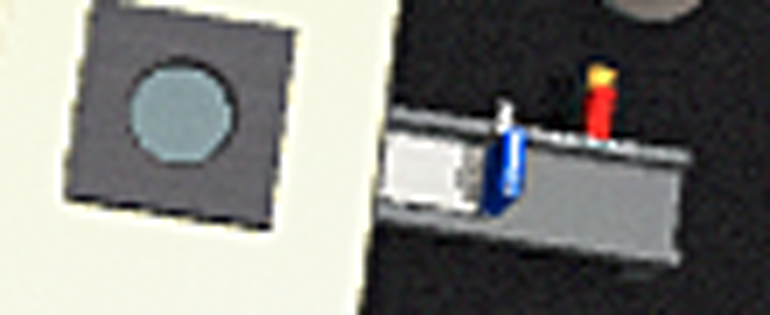

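The crop shows the collar square with the port at about (182,112), the tab at (508,165), the white pointer at (505,113) and the red rider at (600,110) with its brass screw on top. The sizes agree: the collar measures 88.5 × 89 mm, the flange about 59 mm across and the grip top 48 mm high. The meter is yawed about -10.2°. I'm moving over to the case now.

>>> {"name": "servo_tool", "arguments": {
  "deltas": [
    [[33,-26,0],[0,0,0.07]],
    [[66,-53,0],[0,0,0.14]],
    [[98,-79,0],[0,0,0.21]],
    [[131,-106,0],[0,0,0.28]],
    [[164,-132,0],[0,0,0.344]]
  ],
  "grip": 0
}}

```text
t: 1.22
ee_pos: [319.5, -409.4, 222.8]
orientation: [3.141, -0.008, 0.0]
ft_force: [0.2, 0.5, 0.8]
width: 58.1
grasp_force: 0.0
```

>>> {"name": "servo_tool", "arguments": {
  "deltas": [
    [[22,-35,0],[0,0,0]],
    [[44,-70,0],[0,0,0]],
    [[66,-105,0],[0,0,0]],
    [[88,-140,0],[0,0,0]],
    [[110,-175,0],[0,0,0]]
  ]
}}

```text
t: 1.63
ee_pos: [430.0, -234.4, 223.0]
orientation: [3.141, -0.002, 0.001]
ft_force: [1.3, -0.9, 0.1]
width: 43.9
grasp_force: 0.0
```

>>> {"name": "servo_tool", "arguments": {
  "deltas": [
    [[0,-41,0],[0,0,0]],
    [[0,-82,0],[0,0,0]],
    [[0,-123,0],[0,0,0]],
    [[0,-164,0],[0,0,0]],
    [[0,-205,0],[0,0,0]]
  ]
}}

```text
t: 2.05
ee_pos: [429.2, -29.3, 223.0]
orientation: [3.142, -0.002, 0.001]
ft_force: [1.5, -0.4, -0.3]
width: 44.1
grasp_force: 0.0
```

>>> {"name": "servo_tool", "arguments": {
  "deltas": [
    [[0,-41,0],[0,0,0]],
    [[0,-82,0],[0,0,0]],
    [[0,-123,0],[0,0,0]],
    [[0,-164,0],[0,0,0]],
    [[0,-205,0],[0,0,0]]
  ]
}}

```text
t: 2.47
ee_pos: [429.4, 176.0, 223.0]
orientation: [-3.141, 0.002, -0.001]
ft_force: [0.9, -0.2, 0.3]
width: 43.7
grasp_force: 0.0
```

>>> {"name": "servo_tool", "arguments": {
  "deltas": [
    [[-2,-38,10],[0,0,0]],
    [[-4,-76,22],[0,0,0]],
    [[-6,-114,36],[0,0,0]],
    [[-6,-148,58],[0,0,0]],
    [[-6,-165,90],[0,0,0]]
  ]
}}

```text
t: 2.88
ee_pos: [425.5, 343.9, 134.0]
orientation: [-3.137, -0.001, -0.008]
ft_force: [1.2, 0.4, 0.6]
width: 44.1
grasp_force: 0.0
```

>>> {"name": "servo_tool", "arguments": {
  "deltas": [
    [[0,0,30],[0,0,0]],
    [[0,0,60],[0,0,0]],
    [[0,0,80],[0,0,0]],
    [[0,0,94],[0,0,0]],
    [[0,0,103],[0,0,0]]
  ]
}}

```text
t: 3.3
ee_pos: [423.1, 338.4, 27.8]
orientation: [3.14, -0.002, -0.003]
ft_force: [-0.7, 0.4, 0.2]
width: 44.0
grasp_force: 0.0
```

>>> {"name": "servo_tool", "arguments": {
  "deltas": [
    [[0,0,0],[0,0,0]],
    [[0,0,0],[0,0,0]]
  ]
}}

```text
t: 3.47
ee_pos: [424.1, 338.9, 29.8]
orientation: [3.142, -0.002, -0.0]
ft_force: [-0.2, -0.2, -0.4]
width: 43.8
grasp_force: 0.0
```

>>> {"name": "servo_tool", "arguments": {
  "deltas": [
    [[0,0,0],[0,0,0]],
    [[0,0,0],[0,0,0]],
    [[0,0,0],[0,0,0]],
    [[0,0,0],[0,0,0]],
    [[0,0,0],[0,0,0]]
  ],
  "grip": 1
}}

```text
t: 3.88
ee_pos: [424.4, 339.2, 30.6]
orientation: [-3.141, 0.002, -0.002]
ft_force: [0.7, -0.8, 6.6]
width: 21.2
grasp_force: 30.0
```

>>> {"name": "servo_tool", "arguments": {
  "deltas": [
    [[0,0,-8],[0,0,0]],
    [[0,0,-25],[0,0,0]],
    [[0,0,-60],[0,0,0]],
    [[0,0,-100],[0,0,0]],
    [[0,0,-140],[0,0,0]]
  ]
}}

```text
t: 4.3
ee_pos: [423.0, 338.1, 171.0]
orientation: [3.14, -0.002, -0.003]
ft_force: [1.1, 0.0, -1.2]
width: 21.2
grasp_force: 30.0
```

>>> {"name": "servo_tool", "arguments": {
  "deltas": [
    [[12,33,-20],[0,0,0]],
    [[26,70,-30],[0,0,0]],
    [[40,108,-30],[0,0,0]],
    [[54,146,-30],[0,0,0]],
    [[68,184,-30],[0,0,0]]
  ]
}}

```text
t: 4.72
ee_pos: [491.7, 153.1, 200.6]
orientation: [-3.141, 0.001, -0.001]
ft_force: [0.3, 0.7, -1.0]
width: 21.6
grasp_force: 30.0
```

>>> {"name": "servo_tool", "arguments": {
  "deltas": [
    [[14,38,0],[0,0,0.035]],
    [[28,76,0],[0,0,0.07]],
    [[42,114,0],[0,0,0.105]],
    [[56,152,0],[0,0,0.14]],
    [[68,184,0],[0,0,0.178]]
  ]
}}

```text
t: 5.13
ee_pos: [559.6, -31.9, 200.2]
orientation: [3.128, -0.285, 0.0]
ft_force: [0.2, -0.7, 0.2]
width: 21.5
grasp_force: 30.0
```

>>> {"name": "servo_tool", "arguments": {
  "deltas": [
    [[0,0,0],[0,0,0]]
  ]
}}

```text
t: 5.22
ee_pos: [561.3, -34.5, 200.3]
orientation: [3.127, -0.291, 0.003]
ft_force: [-0.2, -0.5, -0.2]
width: 21.1
grasp_force: 30.0
```

>>> {"name": "servo_tool", "arguments": {
  "deltas": [
    [[12,20,10],[0,0,0]],
    [[24.5,40,30],[0,0,0]],
    [[24.5,40,55],[0,0,0]],
    [[24.5,40,70],[0,0,0]],
    [[24.5,40,70],[0,0,0]]
  ]
}}

```text
t: 5.63
ee_pos: [573.7, -72.8, 126.7]
orientation: [-3.128, 0.282, 0.01]
ft_force: [0.1, -0.8, -2.6]
width: 21.6
grasp_force: 30.0
```

```bash
python3 - <<'E'
from workcell import ctrl,get_image
from h import *
o=ctrl.get_obs();e=o['ee_pos'];print(e,o['orientation'])
a=2*np.arctan2(o['orientation'][1],o['orientation'][0]);x=np.array([np.cos(a),np.sin(a),0]);y=np.array([x[1],-x[0],0])
print('yaw',np.degrees(a))
O=[]
for n in ['scene','top']:
    p=get_image(n);np.savez(n+'1.npz',**{k:p[k] for k in('frame','depth','K','pose')})
    f=p['frame'];q=proj(p,[578,-78,110])[0].astype(int);print(n,q)
    c=f[q[1]-32:q[1]+32,q[0]-32:q[0]+32];O.append(cv2.resize(c,(400,400),interpolation=cv2.INTER_CUBIC))
cv2.imwrite('pics/hover.png',np.hstack(O))
E
```

```text
[573.65823403 -72.75881881 126.67823234] [-3.12844446  0.28182271  0.01025893]
yaw 349.70492552654406
scene [222 186]
top [286 179]
```

View pics/hover.png

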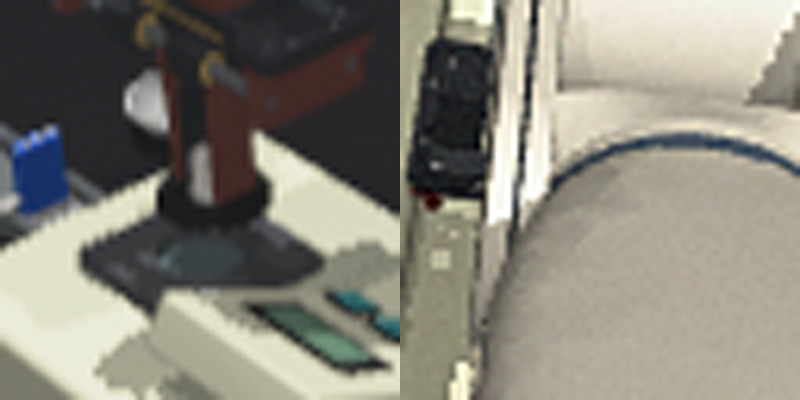

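The left crop shows the held standard with its black flange at (213,200) above the collar and the teal port floor at (200,255). The top view is blocked by the arm. I'll settle, then fit the flange and the collar in the scene camera.

>>> {"name": "servo_tool", "arguments": {
  "deltas": [
    [[0,0,0],[0,0,0]],
    [[0,0,0],[0,0,0]],
    [[0,0,0],[0,0,0]]
  ]
}}

```text
t: 5.98
ee_pos: [577.2, -72.8, 131.0]
orientation: [3.129, -0.28, 0.003]
ft_force: [-0.8, -0.4, -1.4]
width: 21.2
grasp_force: 30.0
```

```bash
cat > fit.py <<'E'
from workcell import ctrl,get_image
from h import *
from scipy.optimize import minimize
o=ctrl.get_obs();e=o['ee_pos'];print(e,o['orientation'])
def ras(p,polys,holes=(),s=8):
    im=np.zeros((384*s,512*s),np.uint8)
    for P in polys: cv2.fillPoly(im,[np.round((cv2.convexHull(proj(p,P).astype(np.float32))[:,0]+.5)*s).astype(np.int32)],255)
    for P in holes: cv2.fillPoly(im,[np.round((proj(p,P)+.5)*s).astype(np.int32)],0)
    return cv2.resize(im,(512,384),interpolation=cv2.INTER_AREA)/255.
th=np.linspace(0,2*np.pi,60,endpoint=False)
circ=lambda c,r,z:np.c_[c[0]+r*np.cos(th),c[1]+r*np.sin(th),np.full(60,z)]
yaw=np.radians(-10.2);R=np.array([[np.cos(yaw),-np.sin(yaw)],[np.sin(yaw),np.cos(yaw)]])
def collar(p,c):
    q=np.array([[-45,-45],[45,-45],[45,45],[-45,45]])@R.T+c
    return ras(p,[np.r_[np.c_[q,[87]*4],np.c_[q,[75]*4]]],[circ(c,23.5,87)],4)
def flange(p,c,z): return ras(p,[np.r_[circ(c,30,z+7),circ(c,30,z+13)]],(),4)
def search(f,obs,w,c):
    # maximise correlation with the dark image in window w
    a,b,l,r=w;O=obs[a:b,l:r]
    def J(d):
        m=f(d)[a:b,l:r]; return -np.corrcoef(m.ravel(),O.ravel())[0,1]
    best=min(((J(c+np.array([i,j])),i,j) for i in range(-12,13,4) for j in range(-12,13,4)))
    r=minimize(J,c+np.array(best[1:]),method='Nelder-Mead',options=dict(initial_simplex=c+np.array(best[1:])+np.array([[0,0],[3,0],[0,3]]),xatol=.1,fatol=1e-5,maxiter=60))
    return r.x,-r.fun
if __name__=='__main__':
    c0=np.array([578.,-78])
    for n in ['top','scene']:
        p=load(n);g=255-cv2.cvtColor(p['frame'],cv2.COLOR_BGR2GRAY).astype(float)
        # deck/cream = light, collar = dark; clip, limit window to deck neighbourhood
        q=proj(p,[578,-78,85])[0];h=(21,21) if n=='top' else (14,22)
        w=(int(q[1]-h[0]),int(q[1]+h[0]+1),int(q[0]-h[1]),int(q[0]+h[1]+1))
        print(n,'port',search(lambda d:collar(p,d),np.clip(g,80,190),w,c0))
    p=get_image('scene');np.savez('scene2.npz',**{k:p[k] for k in('frame','depth','K','pose')})
    g=cv2.cvtColor(p['frame'],cv2.COLOR_BGR2GRAY);dark=(g<38).astype(float)
    C=cloud(p);z=e[2]-17.6;q=proj(p,[e[0],e[1],z+10])[0];print(q)
    w=(int(q[1]-6),int(q[1]+9),int(q[0]-16),int(q[0]+17))
    print(g[w[0]:w[1],w[2]:w[3]])
    print('flange',search(lambda d:flange(p,d,z),dark,w,e[:2]))
E
python3 fit.py
```

```text
[577.18482558 -72.8294421  131.02044292] [ 3.12893223 -0.28028309  0.00334254]
top port (array([581.57556152, -74.70294189]), np.float64(0.9051479902001052))
scene port (array([585.91696167, -74.76226807]), np.float64(0.38966739104564585))
[223.28366816 183.68096393]
[[ 40  39  39  39  34  28  28  27  27  37  48  39  51 112 132 100  49  51
   48  48  48  48  68 221 222 221 203 176 122  53  39  39  38]
 [ 39  39  41  39  37  34  29  29  28  35  49  41  60 135 132 109  49  51
   49  48  48  49  68 222 222 222 222 223 199 185  87  39  38]
 [ 40  39  39  37  37  37  33  33  33  34  48  41  57 134 136 114  48  50
   49  49  49  49  65 208 222 222 222 227 227 231 197 137  58]
 [ 39  38  37  37  38  37  38  37  38  36  49  41  57 132 140 131  49  48
   49  48  49  49  56 140 191 222 222 232 232 232 233 214 188]
 [ 38  37  38  37  38  38  38  37  38  38  45  38  51 136 138 140  48  49
   48  49  49  49  49  45 108 191 222 228 232 232 232 232 232]
 [ 38  37  37  38  38  42  99  72  39  39  34  32  47 139 141 140  48  49
   49  49  49  48  49  37  40 117 222 222 232 232 232 232 224]
 [ 37  37 
[... 601 characters left out ...]
29  30  26
   27  27  28  28  27  39 108 214 214 214 214 214 214 214 214]
 [222 222 222 222 199 170 152 101  47  35  28  28  30  29  30  30  31  29
   29  26  27  28  45  69 116 171 202 214 214 215 214 214 214]
 [222 222 221 193 153 102  58  58  58  50  45  36  31  31  28  29  28  29
   45  40  42  60  72  83  84  87 148 178 202 214 214 215 214]
 [194 193 173 113  59  59  58  58  58  58  57  48  43  42  40  48  50  41
   53  49  51  66  70  85  84  84  85 105 148 189 215 214 214]
 [113 112  58  58  59  59  60  58  57  55  52  51  50  50  53  58  59  52
   50  49  49  49  49  70  72  85  85  84  86 127 179 202 214]]
flange (array([578.91622512, -77.52606685]), np.float64(0.40756673900433305))
```

```bash
python3 - <<'E'
from fit import *
for n in ['top','scene']:
    p=load(n);print(n,p['K'][0],p['K'][1])
    g=cv2.cvtColor(p['frame'],cv2.COLOR_BGR2GRAY)
    q=proj(p,[578,-78,87])[0];print('pred',q)
    m=np.zeros_like(g);a,b=int(q[1]),int(q[0])
    m[a-20:a+21,b-24:b+25]=(g[a-20:a+21,b-24:b+25]<170)
    k,l,st,ce=cv2.connectedComponentsWithStats(m)
    i=l[a,b];print(st[i],ce[i])
    cs,_=cv2.findContours((l==i).astype(np.uint8),cv2.RETR_EXTERNAL,cv2.CHAIN_APPROX_NONE)
    c=cs[0][:,0]; r=cv2.minAreaRect(plane(p,c,87)[:,:2].astype(np.float32));print('rect',r)
    mm=np.zeros_like(g);cv2.fillPoly(mm,[c],1);v,u=np.nonzero(mm);print('filled centroid',u.mean(),v.mean(),len(u),plane(p,[u.mean(),v.mean()],87)[0])
    s=collar(p,np.array([578.,-78]));v,u=np.mgrid[:384,:512];f=ras(p,[np.c_[np.array([[-45,-45],[45,-45],[45,45],[-45,45]])@R.T+[578,-78],[87]*4]],(),4);print('model',(f*u).sum()/f.sum(),(f*v).sum()/f.sum(),f.sum())
    # teal floor
    hs=cv2.cvtColor(p['frame'],cv2.COLOR_BGR2HSV)
    print('\n'.join(' '.join(f'{x:3d}' for x in row) for row in g[a-17:a+18,b-18:b+19]) if n=='top' else '')
E
```

```text
[577.08160185 -72.86051321 130.81825474] [ 3.12896877e+00 -2.80400087e-01  2.93590657e-03]
top [379.30321052   0.         249.56775459] [  0.         379.30321052 191.54114635]
pred [286.26856417 181.59755712]
[269 165  33  33 886] [285.10045147 180.9255079 ]
rect ((580.7816162109375, -74.52987670898438), (91.77284240722656, 92.31744384765625), 79.60330963134766)
filled centroid 285.1004514672686 180.9255079006772 886 [580.19803863 -74.52681641  87.        ]
model 286.3642290249433 181.9132698778436 857.7882352941176
245 244 245 247 251 254 240 241 254 254 254 253 253 253 251 249 248 248 247 246 246 245 246 246 244 246 245 245 246 246 246 246 244 247 246 245 245
244 245 245 250 254 125  81  88  87 140 139 191 242 243 254 255 254 254 254 253 252 250 249 248 248 248 245 246 244 246 246 246 246 245 245 246 246
245 245 248 253 199 111  90  93  89  92  90  91  87  87  92  90 140 144 193 242 245 254 254 254 253 253 251 252 249 249 247 247 246 246 246 245 245
245 245 246 254 148  71  93 100 101  95  95  97  94  95  95  86  92  88  87  90  87  89 144 147 197 242 242 254 254 254 254 253 253 2
[... 4342 characters left out ...]
 247 247 248 249 249 251 252 254 254 254 254 255 251 251 252 200 201 136  67  57   6  75 254 249 246 246 246 246
247 245 245 245 245 246 246 245 246 246 245 245 246 246 246 245 246 248 249 251 252 253 254 254 254 254 255 250 250 255 254 253 247 246 246 244 246
scene [370.76166795   0.         258.46799947] [  0.         370.76166795 195.00725918]
pred [222.52375986 192.57189636]
[203 183  39  30 514] [221.21595331 195.45719844]
rect ((599.0239868164062, -58.479339599609375), (128.95388793945312, 111.90865325927734), 78.12051391601562)
filled centroid 221.215953307393 195.45719844357976 514 [592.69845404 -70.93628264  87.        ]
model 222.60225487318496 193.03444465546713 454.26666666666665
```

>>> {"name": "servo_tool", "arguments": {
  "deltas": [
    [[3,1.3,6],[0,0,0]],
    [[6,2.6,12],[0,0,0]],
    [[6,2.6,17],[0,0,0]],
    [[6,2.6,17],[0,0,0]],
    [[6,2.6,17],[0,0,0]]
  ]
}}

```text
t: 6.45
ee_pos: [581.4, -76.7, 111.9]
orientation: [-3.129, 0.281, 0.002]
ft_force: [-0.3, 0.6, -0.7]
width: 21.6
grasp_force: 30.0
```

>>> {"name": "servo_tool", "arguments": {
  "deltas": [
    [[0.5,0,3],[0,0,0]],
    [[0.5,0,6],[0,0,0]],
    [[0.5,0,8],[0,0,0]],
    [[0.5,0,9],[0,0,0]],
    [[0.5,0,9],[0,0,0]]
  ]
}}

```text
t: 6.87
ee_pos: [582.2, -76.7, 103.4]
orientation: [-3.129, 0.281, 0.001]
ft_force: [-0.1, 0.3, -0.4]
width: 21.2
grasp_force: 30.0
```

>>> {"name": "servo_tool", "arguments": {
  "deltas": [
    [[0,0,1],[0,0,0]],
    [[0,0,2],[0,0,0]],
    [[0,0,3],[0,0,0]],
    [[0,0,3],[0,0,0]]
  ]
}}

```text
t: 7.2
ee_pos: [582.3, -76.8, 100.5]
orientation: [-3.129, 0.281, 0.0]
ft_force: [-0.7, 0.1, -1.3]
width: 21.1
grasp_force: 30.0
```

It's going in with no contact force, so I'll carry on to full depth.

>>> {"name": "servo_tool", "arguments": {
  "deltas": [
    [[0,0,1],[0,0,0]],
    [[0,0,2],[0,0,0]],
    [[0,0,3],[0,0,0]],
    [[0,0,3],[0,0,0]]
  ]
}}

```text
t: 7.53
ee_pos: [582.4, -76.8, 97.7]
orientation: [3.129, -0.281, -0.0]
ft_force: [-0.9, -0.4, -0.5]
width: 21.6
grasp_force: 30.0
```

>>> {"name": "servo_tool", "arguments": {
  "deltas": [
    [[0,0,1],[0,0,0]],
    [[0,0,1],[0,0,0]],
    [[0,0,1],[0,0,0]]
  ]
}}

```text
t: 7.78
ee_pos: [582.4, -76.8, 97.6]
orientation: [3.129, -0.281, 0.0]
ft_force: [-3.8, -0.3, 7.8]
width: 21.1
grasp_force: 30.0
```

Contact came at the expected seated height. I'll release to half open, then rise.

>>> {"name": "servo_tool", "arguments": {
  "deltas": [
    [[0,0,0],[0,0,0]],
    [[0,0,0],[0,0,0]],
    [[0,0,0],[0,0,0]],
    [[0,0,-1],[0,0,0]],
    [[0,0,-2],[0,0,0]]
  ],
  "grip": 0
}}

```text
t: 8.2
ee_pos: [582.3, -76.7, 98.5]
orientation: [-3.129, 0.281, 0.001]
ft_force: [-1.0, -0.1, -0.5]
width: 43.7
grasp_force: 0.0
```

>>> {"name": "servo_tool", "arguments": {
  "deltas": [
    [[0,0,-10],[0,0,0]],
    [[0,0,-25],[0,0,0]],
    [[0,0,-45],[0,0,0]],
    [[0,0,-65],[0,0,0]],
    [[0,0,-65],[0,0,0]]
  ]
}}

```text
t: 8.62
ee_pos: [584.9, -77.1, 168.1]
orientation: [3.129, -0.281, 0.011]
ft_force: [1.3, 0.4, -0.0]
width: 43.8
grasp_force: 0.0
```

>>> {"name": "servo_tool", "arguments": {
  "deltas": [
    [[0,36,0],[0,0,0]],
    [[0,76,0],[0,0,0]],
    [[0,116,10],[0,0,0]],
    [[0,145,30],[0,0,0]],
    [[0,145,55],[0,0,0]]
  ]
}}

```text
t: 9.03
ee_pos: [557.0, -224.7, 109.6]
orientation: [3.126, -0.287, 0.007]
ft_force: [0.8, 0.3, -0.5]
width: 44.2
grasp_force: 0.0
```

>>> {"name": "servo_tool", "arguments": {
  "deltas": [
    [[0,0,0],[0,0,0]],
    [[0,0,0],[0,0,0]],
    [[0,0,0],[0,0,0]]
  ]
}}

```text
t: 9.28
ee_pos: [556.9, -218.9, 109.3]
orientation: [-3.129, 0.28, -0.0]
ft_force: [-0.0, -0.2, 1.1]
width: 43.9
grasp_force: 0.0
```

```bash
python3 - <<'E'
from workcell import ctrl,get_image
from h import *
print(ctrl.get_obs()['ee_pos'])
O=[]
for n in ['scene','top']:
    p=get_image(n);np.savez(n+'3.npz',**{k:p[k] for k in('frame','depth','K','pose')})
    q=proj(p,[565,-160,80])[0].astype(int)
    O.append(cv2.resize(p['frame'][q[1]-40:q[1]+40,q[0]-40:q[0]+40],(400,400),interpolation=cv2.INTER_CUBIC))
cv2.imwrite('pics/gate1.png',np.hstack(O))
E
```

```text
[ 556.94298603 -218.92373573  109.27702659]
```

View pics/gate1.png

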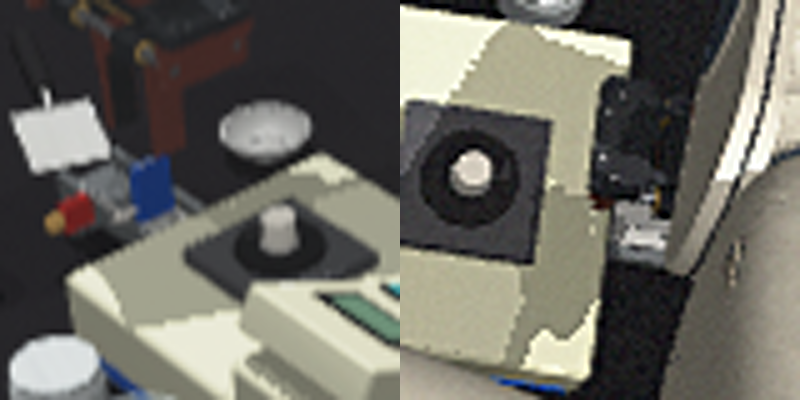

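The left view shows the standard seated at (280,230) with its flange flat on the collar. The gate is shut with its tab at (150,190), the rider is at (75,212), and the fingers are above the tab. Next I'll descend over the tab and pinch it.

>>> {"name": "servo_tool", "arguments": {
  "deltas": [
    [[0,0,12],[0,0,0]],
    [[0,0,24],[0,0,0]],
    [[0,0,36],[0,0,0]],
    [[0,0,44],[0,0,0]],
    [[0,0,47],[0,0,0]]
  ]
}}

```text
t: 9.8
ee_pos: [555.3, -218.8, 59.4]
orientation: [-3.128, 0.281, 0.005]
ft_force: [0.4, 0.3, 0.4]
width: 43.8
grasp_force: 0.0
```

>>> {"name": "servo_tool", "arguments": {
  "deltas": [
    [[0,0,0],[0,0,0]],
    [[0,0,0],[0,0,0]],
    [[0,0,0],[0,0,0]],
    [[0,0,0],[0,0,0]],
    [[0,0,0],[0,0,0]]
  ],
  "grip": 1
}}

```text
t: 10.22
ee_pos: [556.9, -219.6, 62.2]
orientation: [3.129, -0.281, 0.001]
ft_force: [1.1, -0.2, 0.0]
width: 14.0
grasp_force: 0.0
```

>>> {"name": "servo_tool", "arguments": {
  "deltas": [
    [[0,0,0],[0,0,0]],
    [[0,0,0],[0,0,0]]
  ]
}}

```text
t: 10.38
ee_pos: [556.8, -219.8, 62.1]
orientation: [3.129, -0.282, 0.001]
ft_force: [0.1, -1.1, 1.9]
width: 10.2
grasp_force: 30.0
```

Gripped at 10.2 mm, and the position agrees with the port plus 145 mm. The pixel spacing from pointer to rider is about 41.5 mm, so I'll pull 40 mm and then measure.

>>> {"name": "servo_tool", "arguments": {
  "deltas": [
    [[0,5,0],[0,0,0]],
    [[0,12,0],[0,0,0]],
    [[0,19,0],[0,0,0]],
    [[0,26,0],[0,0,0]],
    [[0,32,0],[0,0,0]]
  ]
}}

```text
t: 10.8
ee_pos: [551.1, -250.3, 62.1]
orientation: [-3.127, 0.282, -0.001]
ft_force: [0.8, 8.9, 6.0]
width: 10.0
grasp_force: 30.0
```

>>> {"name": "servo_tool", "arguments": {
  "deltas": [
    [[0,4,0],[0,0,0]],
    [[0,8,0],[0,0,0]],
    [[0,8,0],[0,0,0]],
    [[0,8,0],[0,0,0]]
  ]
}}

```text
t: 11.13
ee_pos: [549.7, -258.0, 62.1]
orientation: [-3.127, 0.282, -0.001]
ft_force: [1.4, 8.4, 4.8]
width: 9.8
grasp_force: 30.0
```

```bash
python3 - <<'E'
from workcell import ctrl,get_image
from h import *
print(ctrl.get_obs()['ee_pos'])
O=[]
for n in ['scene','top']:
    p=get_image(n);np.savez(n+'4.npz',**{k:p[k] for k in('frame','depth','K','pose')})
    q=proj(p,[580,-260,55])[0].astype(int);print(n,q)
    O.append(cv2.resize(p['frame'][q[1]-20:q[1]+20,q[0]-20:q[0]+20],(400,400),interpolation=cv2.INTER_CUBIC))
cv2.imwrite('pics/gate2.png',np.hstack(O))
E
```

```text
[ 549.67688173 -257.97698138   62.10308399]
scene [183 182]
top [343 181]
```

View pics/gate2.png

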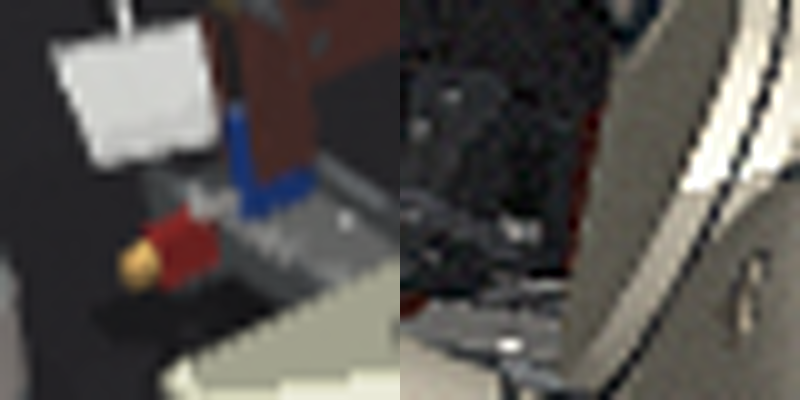

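In the left view, the pointer tip at about (195,200) is near the red rider at (185,245). I'll get the remaining distance by fitting both boxes in the starting pictures, with the gate known to be shut at -145.

```bash
python3 - <<'E'
from fit import *
P0=np.array([582.4,-76.8])
def box(p,c,hx,hy,z0,z1):
    q=np.array([[-hx,-hy],[hx,-hy],[hx,hy],[-hx,hy]])@R.T+c
    return ras(p,[np.r_[np.c_[q,[z0]*4],np.c_[q,[z1]*4]]],(),4)
for n in ['top','scene']:
    p=load(n);f=p['frame'].astype(float);B,G,Rd=f[...,0],f[...,1],f[...,2]
    red=np.clip((Rd-np.maximum(B,G))/np.maximum(Rd,60),0,.8); red[(G>.45*Rd)]=0
    blu=np.clip((B-np.maximum(G,Rd))/np.maximum(B,60),0,.6); blu[(G>.6*B)]=0
    res=[]
    for nm,o,c,b in [('tab',blu,[0,-145],(15,5,43,88)),('rider',red,[44,-187],(12,5,30,51))]:
        c=R@np.array(c,float)+P0;q=proj(p,[*c,(b[2]+b[3])/2])[0].astype(int)
        w=(q[1]-13,q[1]+14,q[0]-13,q[0]+14)
        x,s=search(lambda d:box(p,d,*b),o,w,c);m=R.T@(x-P0);res.append(m);print(n,nm,x,m,round(s,3),'predicted px',q)
    print('   pull',res[0][1]-res[1][1])
# pulled picture: rider fit again and pointer tip prediction
p=dict(np.load('scene4.npz'))
t=np.array([549.7,-258.0])
for d in (0,34): print('pointer px',proj(p,[*(t+R@[d,0]),54.5])[0])
E
```

```text
[ 549.72703711 -257.77791903   62.11750419] [-3.12709974e+00  2.81951820e-01 -5.14086346e-04]
top tab [ 555.25200953 -218.93414441] [  -1.54914493 -144.69529551] 0.755 predicted px [331 188]
top rider [ 587.68351031 -269.57380726] [  39.33730724 -188.79150539] 0.902 predicted px [344 178]
   pull 44.096209880449976
scene tab [ 554.80303492 -222.23443737] [  -1.40659225 -148.02293591] 0.825 predicted px [196 180]
scene rider [ 587.15128375 -269.6953893 ] [  38.83502252 -189.00541509] 0.895 predicted px [179 186]
   pull 40.982479187259
pointer px [189.89843638 179.17298134]
pointer px [181.94249962 182.82541895]
```

>>> {"name": "servo_tool", "arguments": {
  "deltas": [
    [[0,2.5,0],[0,0,0]],
    [[0,4.8,0],[0,0,0]],
    [[0,4.8,0],[0,0,0]],
    [[0,4.8,0],[0,0,0]]
  ]
}}

```text
t: 11.57
ee_pos: [548.9, -262.4, 62.1]
orientation: [-3.127, 0.282, -0.0]
ft_force: [0.6, 9.2, 4.5]
width: 9.7
grasp_force: 30.0
```

```bash
python3 - <<'E'
from fit import *
P0=np.array([582.4,-76.8])
p=get_image('scene');e=ctrl.get_obs()['ee_pos'];m=R.T@(e[:2]-P0);print('tool meter',m)
q0=np.array([160,164]);S=16;c=p['frame'][164:200,160:196]
im=cv2.resize(c,None,fx=S,fy=S,interpolation=cv2.INTER_CUBIC);raw=im.copy()
def dr(X,col):
    q=((proj(p,X)-q0+.5)*S).astype(np.int32);cv2.polylines(im,[q],True,col,1)
def rect(x0,x1,y0,y1,z): 
    a=np.array([[x0,y0],[x1,y0],[x1,y1],[x0,y1]])@R.T+P0;return np.c_[a,[z]*4]
dr(rect(27,51,-194,-184,51),(0,255,0))       # rider top, at -189
dr(rect(15,34,m[1]-2,m[1]+2,54.5),(255,255,0)) # pointer
cv2.imwrite('pics/ov.png',np.hstack([raw[:,:400],im[:,:400]]))
E
```

```text
[ 548.87640548 -262.41560459   62.11567722] [-3.12697103e+00  2.81952859e-01 -4.06826000e-04]
tool meter [-1.13546522e-01 -1.88569617e+02]
```

View pics/ov.png

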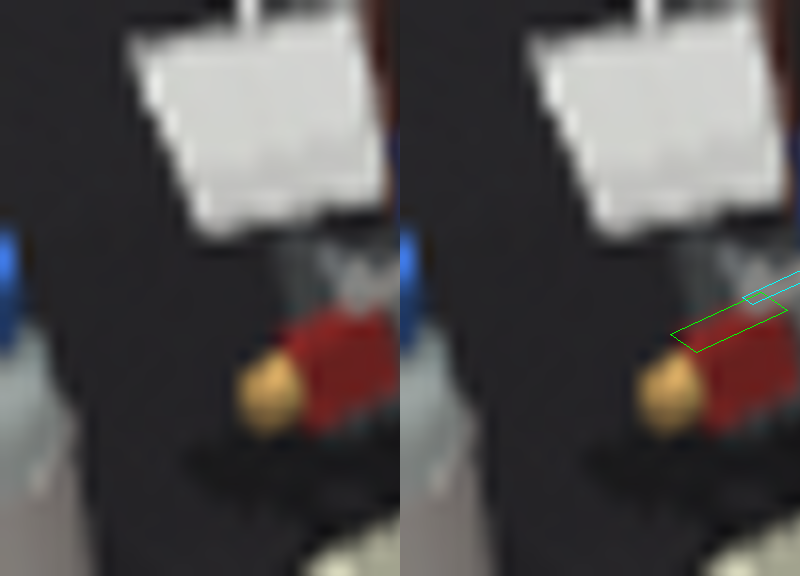

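```bash
python3 - <<'E'
from fit import *
P0=np.array([582.4,-76.8])
p=load('top');f=p['frame'].astype(int)
print('gray rows177-188 cols 324-352');g=f.sum(-1)//3;print(g[176:190,324:352])
print('R-G');print(np.clip(f[...,2]-f[...,1],0,255)[172:190,338:352])
for nm,X in [('ptr tip',[34,-145,54.5]),('ptr root',[15,-145,54.5]),('rider in',[27,-189,51]),('rider out',[51,-189,51])]:
    print(nm,proj(p,[*(R@X[:2]+P0),X[2]])[0])
E
```

```text
[ 548.89544642 -262.3692811    62.12337684] [-3.12695728e+00  2.81958585e-01 -4.64198030e-04]
gray rows177-188 cols 324-352
[[ 29  26  31  25  36  30  38  24  28  36  28  37  28  35  13  12  22   9
   35  27 157 197 203 106  24  30  28  39]
 [ 28  38  37  28  31  35  36  31  31  29  31  33  30  31  21  11  27  10
   34  44  97 133 130  86  33  25  23  30]
 [ 32  30  30  37  26  28  20  18  11  26  32  28  38  30  20  21  18  18
   34  29  43 110 112 103  35  35  32  31]
 [ 31  30  30  26  37  28  20 102 100  27  26  31  33  11  26  20  14  27
   27  34  71 115 115  71  29  25  22  30]
 [ 20  24  21  26  27  28  13 104 255  83  19  29  28  35  24  17  25  15
   23  23  84 113 121  76  32  23  32  30]
 [ 84  40  53  15   5  10   0 187 254  44  13  23  29  14  18   2  13  13
   25  31 100 116 116  44  18  29  36  27]
 [162 164 167 164 164 126 111 179 246  93  17   8  15  13   3   7   6  26
   24  30 118 116 113  39  23  25  32  28]
 [ 61  97 128 132 162 163  90 255 212 150 156 119 171  73  32  37   0  13
    5  18 111 110 119  34  25  28  33  15]
 [ 86  44  29  38  33  53  35  51 106 25
[... 1177 characters left out ...]
113   0   0   2   0]
 [  0   6   0   0   2  55 191 206 206  60   0   0   5   0]
 [  0   6   0   0   5  51 199 203 207  61   0   9   2   0]
 [  0   3   0   0  11  56 213 212 197  43   0   0   0   3]
 [  0   0   0   0  11   1 108 175 202  32   0   0   1   6]
 [  0   0   0   0   0   0   0   0   0   0   0   0   0   0]
 [  0   0   0   0   0   0   0   0   0   0   0   0   0   0]
 [  0   3   0   0   0   0   0   0   0   0   0   5   0   0]
 [  0   0   4   0   0   0   2   0   0   0   0   0   0   0]
 [  0   0   0   0   0   0   1   1   0   0   2   1   0   0]]
ptr tip [332.07519727 179.00859092]
ptr root [331.4107076  184.83587854]
rider in [345.53226002 183.47315917]
rider out [346.31158099 176.14995121]
```

The gate is now out 43.4 mm. The independent estimates of the rider's position all fall between 41 and 45 mm, inside the ±5 mm window. The grip is steady and the standard is seated, so I'm handing in.

```bash
python3 - <<'E'
from workcell import ctrl,close_job
o=ctrl.get_obs();print(o['t'],o['ee_pos'],o['width'],o['grasp_force']);print(close_job())
E
```

```text
11.6167 [ 548.89544642 -262.3692811    62.12337684] 10.073900546827515 30.00268131494522
the job is handed in; nothing more can be done
None
```

The white standard is seated face down in the port and released, the gripper is holding the gate 43.4 mm out at the red rider (measured between 41 and 45 mm out), and the job was handed in at 11.6 s; no verdict came back.

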